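# Raise the telescoping magnifier over the bead dish

### The job

With its mast still locked down, slide the magnifier stand along its rail until the lens is centred over the round dish of beads (not the square tray). Then press the release button on the stand so the mast pops up to its first stop, take the mast's grip, pull it up as far as it goes, to the second stop, and finish holding it there: the mast sinks back if you let go, so the program ends with the gripper still holding the grip. Leave the pliers, the jar and the spool where they are.

Things in the scene. Friction and masses are not known exactly. Their poses are not given: they have to be found in the camera images.
- rail: Aluminium rail fixed flat on the bench, 75 x 420 mm, 12 mm high, black 20 mm high end blocks. Origin: middle of its underside, on the bench. Its y axis runs along the rail, its x axis points across it, to the side where the lens, dish and tray are; z up.
- carriage (a joint): Position of the magnifier stand along the rail, in m: 0 in the middle, + towards the rail's +y, range -0.145 to 0.145. Stays where left; about 3 N moves it. The stand: grey block 136 mm (across the rail) x 62 mm, top 52 mm above the bench; button, mast, grip and lens move with it, axes as the rail's. It can be slid by the grip: the mast is stiff sideways.
- button (a joint): Travel of the release button in m: 0 out, 0.006 fully pressed (about 5 N, straight down, springs back by itself). From about 0.0035 it frees the mast, which then pops up by itself; a press held for half a second is enough. Until then the mast cannot be pulled up.
- button_top (a point): Centre of the top of the release button: a round black button 28 mm across in a dark steel housing on a 46 mm raised square at the robot's side of the stand, 65 mm from the mast's axis (rail -x direction), facing up.
- mast (a joint): Extension of the telescoping mast in m, straight up: 0 locked down; about 0.020 to 0.030 at the first stop, where its spring carries it after the button is pressed; 0.100 at the second stop, the hard upper end. Pulling from the first to the second stop works against the spring, up to about 7 N, and the mast goes back to the first stop if let go.
- grip: Rubber grip block on top of the mast: 34 mm along the rail's x, 24 mm along the rail's y, 30 mm high, edges rounded. Origin: centre of its underside (86 mm above the bench while locked down); axes as the rail's. Grip from above across its 24 mm. Below it: a 12 mm wide lens arm towards the rail's +x, and a 30 mm wide collar with its top 76 mm above the bench.
- lens (a point): Centre of the round magnifying lens (ring 102 mm over all), 150 mm from the mast's axis towards the rail's +x; 82 mm above the bench while locked. Rises with the mast.
- dish: Round terracotta dish with coloured beads, fixed, 116 mm across, 22 mm high, on the bench beside the rail, somewhere to one side of the stand. Origin: centre of its underside.
- tray: Square wooden tray with brass findings, fixed, 105 mm square, 20 mm high. Not the one wanted. Origin: centre of its underside.
- pliers: Red-handled pliers lying loose, about 170 mm long, 14 mm high; origin at the pivot on the bench. Leave alone.
- jar: Small glass jar with aluminium cap, 56 mm across, 70 mm high, loose. Origin: centre of its underside. Leave alone.
- spool: Wooden spool with copper core, 44 mm across, 38 mm high, loose, standing. Origin: centre of its underside. Leave alone.
Mind the look-alikes: they are no part of the job. Leave any green, turquoise or white look-alike of the dish alone.

How it is judged:
By the outcome, as a careful person would: the job done as asked, in the order asked, and still so for the second after the job is handed in, while the arm keeps its last pose, push and grip.
It also fails if it takes over 58 s, if anything falls off the work surface, if the arm or the gripper's body presses on something with over 40 N, if the wrist force passes 120 N, or if a joint passes its speed limit or range.

### The arm

A 7-joint arm with a two-finger parallel gripper is mounted at the origin on the work surface. World frame = base frame: x ahead of the robot, y to its left, z up, the work surface at z = 0. Lengths are in m, angles in rad, forces in N, time in s.
With the tool pointing down it reaches from about 0.4 to 0.85 m from the base axis. Payload 4.5 kg.
Tool frame: the origin (TCP) lies midway between the tips of the shut fingers; the grasp point (between the pads) lies 19 mm behind it; z points along the fingers, y is the line along which they close (so a half turn about z gives the same grasp; the last joint's range is limited). The gripper opens to 88 mm and grips with 3 to 60 N. Pads are 18 mm wide; open, the fingers measure 123 mm over their backs; the gripper's body (75 mm by 187 mm) begins 45 mm behind the grasp point.
Start: joints at [-1.3, 0.689, -0.195, 1.565, 0.157, 0.902, -0.215], TCP at [0.147, 0.608, 0.239] pointing down, gripper open.
Joint ranges: [-3.01, 3.01], [-0.46, 2.08], [-1.47, 1.51], [0.13, 2.56], [-1, 4.14], [0.04, 2.09], [-2.66, 2.66]. Speed limits (rad/s): [2.57, 2.57, 3.14, 3.14, 3.14, 3.14, 3.14].

### API

Orientations are given as a unit quaternion [x, y, z, w].
In Python, from workcell import arm gives the robot as it stands.
- The arm moves only by the shell command python3 -m crank 'ROWS'. ROWS is JSON, a list of rows, each a list of 7 numbers: the turn, a rotation vector about the tool's x, y, z in rad, then the shift along the tool's x, y, z in cm, then the opening in per cent of the stroke, from 0 (shut) to 100 (fully open). In form: [[ax, ay, az, x, y, z, claw], ...]. A call has 1 to 20 rows; each row is the pose to reach, as a shift and turn from the pose commanded when the call began, along the tool's axes at that moment; what a row does not reach only later rows make up. A row lasts 1/10 s, in which the tool goes at most 50 mm and 8.59 degrees, less where a joint would pass 70% of its speed; a pose out of reach is approached as far as the arm can. A call with a gripper value outside its range is refused whole. The fingers move at their own pace and stop on an object; the grip force is fixed at half the most. Time passes only in rows, so rows that repeat a pose let the fingers close. It gives the time, the measured TCP pose, the force, the opening and the grip force at its end, in the units of the state.
- arm.state(): the state, without advancing time (a new reading comes with each control period).
- arm.camera(name): name is "scene" or "top" or "wrist"; returns the picture (400x640x3 uint8, red, green, blue); there is no depth.
- arm.camera_model(name): a dict with "fx", "fy", "cx", "cy" (pixels), "distortion" ([k1, k2, p1, p2, k3] as OpenCV has them; the pictures are not rectified), "position" and "orientation" of the camera in the world; the wrist camera has in their place "hand_eye" (4x4, takes a point from camera to tool coordinates, whose origin is the TCP and whose axes are the flange's). Camera axes: x right, y up, looking along -z (the intrinsics and any distortion apply to the point x, -y, -z); pixel columns grow to the right and rows downward; lengths in m; the calibration is good to about 2 mm. A picture is of the moment at which its call begins: read the wrist's pose just before it. camera_model takes no time and is no camera call.
- arm.hand_in(): hands the job in; it is judged then, once.
The state is a dict: "t": time; "joint_positions": joint angles; "joint_vel": joint speeds; "effort": joint torques, N m; "ee_pos": TCP position; "eef_rot": TCP orientation; "ft_force": force on the tool from outside, world axes, zero at the start; "wrist_torque": the same for the moment, N m; "gripper_width": finger opening in m; "grip_force": force on a finger pad.
Only numpy, scipy, OpenCV 4.12 (cv2) and the standard library are available. Lean on these libraries where they do the work, as an engineer would, in place of code of your own. Each camera call takes 0.05 s, during which the arm holds its last target. There are 200 camera calls.

## Working session

There is one attempt and no reset: what is moved stays moved. The work goes in short steps, Python scripts to look and compute and a shell command to move; the robot and the scene stay as the last step left them, time stands still between calls to the robot, and variables do not carry over. Pictures are saved under pics/ and viewed, at most 10 in all, crops included, and the job is handed in when it is done.

```bash
mkdir -p pics; ls; python3 - <<'E'
from workcell import arm
import cv2
s=arm.state();print(s['t'],s['ee_pos'],s['eef_rot'],s['gripper_width'])
for n in("top","scene"):
    cv2.imwrite(f'pics/{n}0.png',arm.camera(n)[:,:,::-1]);print(arm.camera_model(n))
E
```

```text
pics
0.0 [0.1465245  0.60692826 0.23791797] [ 1.18067414e-01  9.93005147e-01 -9.29354425e-04 -2.74938170e-05] 0.08860036358378744
{'fx': 510.3935071790089, 'fy': 510.3935071790089, 'cx': 322.75731484378053, 'cy': 195.54676961076666, 'distortion': array([-0.06418858,  0.        ,  0.        ,  0.        ,  0.        ]), 'position': array([ 0.31257728, -0.01175742,  1.69872806]), 'orientation': array([-0.06185195,  0.05691168,  0.70808597, -0.70110602])}
{'fx': 430.22620009039474, 'fy': 430.22620009039474, 'cx': 323.9010086029461, 'cy': 201.52939961508568, 'distortion': array([0.02971383, 0.        , 0.        , 0.        , 0.        ]), 'position': array([ 1.13568703, -0.55185282,  0.87154479]), 'orientation': array([0.3521601 , 0.13794764, 0.35724536, 0.85400788])}
```

View pics/top0.png

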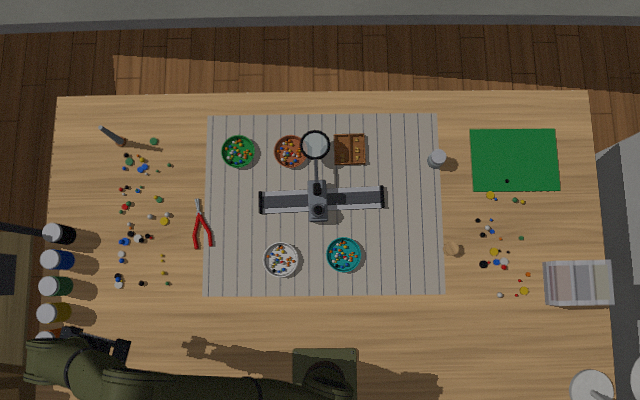

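View pics/scene0.png

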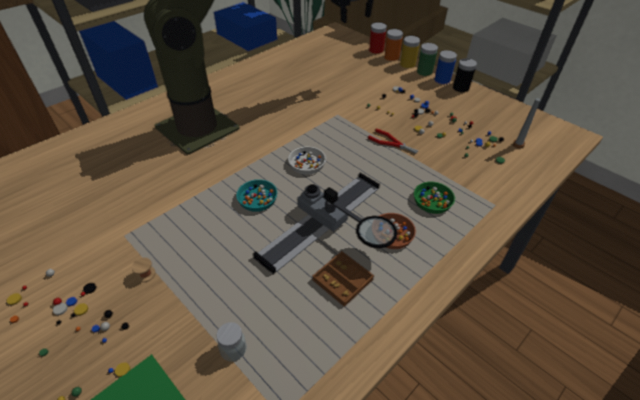

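The top view shows the terracotta dish at about (290,151), which is the one wanted. The square tray is at (350,150), the lens at (315,145), the grip at (318,187) and the button at (318,210). The look-alikes are green (238,151), white (281,259) and turquoise (344,254). I'll check the choice in one close crop.

```bash
python3 - <<'E'
import cv2
a=cv2.imread('pics/top0.png')[125:225,255:390]
cv2.imwrite('pics/crop0.png',cv2.resize(a,None,fx=5.9,fy=5.9,interpolation=cv2.INTER_CUBIC))
E
```

```text
(no output)
```

View pics/crop0.png

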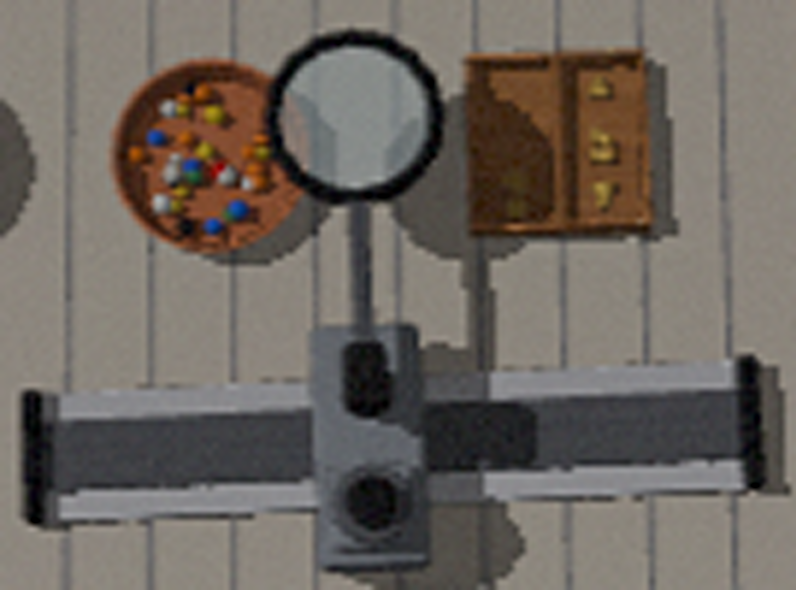

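The crop confirms it. In crop pixels, the terracotta dish with beads has its rim centre at (209,154), the lens is at (355,116), the grip top is near (366,368), the button is at (374,502), and the rail ends are at (33,457) and (750,421).

```bash
cat > h.py <<'E'
import numpy as np,cv2
from scipy.spatial.transform import Rotation as R
from workcell import arm
def cam(n,s=None):
    m=arm.camera_model(n)
    if n!='wrist': return m,R.from_quat(m['orientation']).as_matrix(),np.array(m['position'])
    H=np.array(m['hand_eye']);T=R.from_quat(s['eef_rot']).as_matrix()
    return m,T@H[:3,:3],T@H[:3,3]+s['ee_pos']
def K(m): return np.array([[m['fx'],0,m['cx']],[0,m['fy'],m['cy']],[0,0,1]])
def unproj(n,px,z,s=None):
    m,Rw,p=cam(n,s)
    u=cv2.undistortPoints(np.array([[px]],float),K(m),np.array(m['distortion']))[0,0]
    d=Rw@[u[0],-u[1],-1]; return p+d*(z-p[2])/d[2]
def proj(n,P,s=None):
    m,Rw,p=cam(n,s); q=(np.array(P)-p)@Rw
    return cv2.projectPoints((q*[1,-1,-1]).reshape(-1,1,3),np.zeros(3),np.zeros(3),K(m),np.array(m['distortion']))[0][:,0]
def rel(P,s):  # world shift -> tool axes, cm
    return R.from_quat(s['eef_rot']).as_matrix().T@(np.array(P)-s['ee_pos'])*100
E
python3 - <<'E'
from h import *
def c(x,y,z): return unproj('top',(255+(x+.5)/5.9-.5,125+(y+.5)/5.9-.5),z)
d=c(209,154,.022);l=c(355,116,.084);g=c(366,368,.116);b=c(374,502,.065);r1=c(33,457,.02);r2=c(750,421,.02)
for n,v in zip(('dish','lens','grip','but','r+','r-'),(d,l,g,b,r1,r2)):print(n,v.round(4))
y=(r1-r2)[:2];print('raillen',np.linalg.norm(y));y/=np.linalg.norm(y);x=np.array([y[1],-y[0]])
o=(r1+r2)[:2]/2
print('y',y,'x',x,'yaw',np.degrees(np.arctan2(x[1],x[0])))
for n,v in zip(('dish','lens','grip','but'),(d,l,g,b)):print(n,(v[:2]-o)@x,(v[:2]-o)@y)
print('dish diam',np.linalg.norm(c(209,58,.022)-c(209,250,.022)), 'lens d',np.linalg.norm(c(355,30,.084)-c(355,203,.084)))
E
```

```text
dish [0.7526 0.1082 0.022 ]
lens [0.757  0.0229 0.084 ]
grip [0.609  0.0172 0.116 ]
but [0.5438 0.0143 0.065 ]
r+ [0.5778 0.2076 0.02  ]
r- [ 0.5942 -0.1979  0.02  ]
raillen 0.4058655202219741
y [-0.04030132  0.99918757] x [0.99918757 0.04030132] yaw 2.3097210529002274
dish 0.17056302750455246 0.09652216443780735
lens 0.17159467645923948 0.01110671730692945
grip 0.023457058365849888 0.011414205643482125
but -0.04176857465646395 0.011133936196650656
dish diam 0.11362877935862986 lens d 0.0989947965050079
```

```bash
python3 - <<'E'
from h import *
s=arm.state();print(rel([.609,.0172,.21],s))
R0=R.from_quat(s['eef_rot']).as_matrix();y=np.array([-.0403,.99919,0]);x=np.array([-.99919,-.0403,0])
T=np.c_[x,y,[0,0,-1]];print(R.from_matrix(R0.T@T).as_rotvec())
E
```

```text
[-58.78687308 -46.48642016   2.88215122]
[-1.62001688e-03 -8.33010232e-05 -2.77037141e-01]
```

```bash
python3 -m crank '[[-0.002,0,-0.277,-58.8,-46.5,2.9,100],[-0.002,0,-0.277,-58.8,-46.5,2.9,100],[-0.002,0,-0.277,-58.8,-46.5,2.9,100],[-0.002,0,-0.277,-58.8,-46.5,2.9,100],[-0.002,0,-0.277,-58.8,-46.5,2.9,100],[-0.002,0,-0.277,-58.8,-46.5,2.9,100],[-0.002,0,-0.277,-58.8,-46.5,2.9,100],[-0.002,0,-0.277,-58.8,-46.5,2.9,100],[-0.002,0,-0.277,-58.8,-46.5,2.9,100],[-0.002,0,-0.277,-58.8,-46.5,2.9,100],[-0.002,0,-0.277,-58.8,-46.5,2.9,100],[-0.002,0,-0.277,-58.8,-46.5,2.9,100],[-0.002,0,-0.277,-58.8,-46.5,2.9,100],[-0.002,0,-0.277,-58.8,-46.5,2.9,100],[-0.002,0,-0.277,-58.8,-46.5,2.9,100],[-0.002,0,-0.277,-58.8,-46.5,2.9,100],[-0.002,0,-0.277,-58.8,-46.5,2.9,100],[-0.002,0,-0.277,-58.8,-46.5,2.9,100],[-0.002,0,-0.277,-58.8,-46.5,2.9,100],[-0.002,0,-0.277,-58.8,-46.5,2.9,100]]'
python3 - <<'E'
from h import *
s=arm.state();print(s['t'],s['ee_pos'],R.from_quat(s['eef_rot']).as_matrix().round(3))
im=arm.camera('wrist');cv2.imwrite('pics/w0.png',im[:,:,::-1])
print(proj('wrist',[[.609,.0172,.116],[.5438,.0143,.065],[.757,.0229,.084],[.7526,.1082,.022]],s))
E
```

```text
t: 2.1
ee_pos: [0.6085, 0.0192, 0.2099]
eef_rot: [-0.021, 1.0, 0.001, 0.0]
ft_force: [0.3, -0.0, -0.5]
gripper_width: 0.0881
grip_force: 0.0
2.1 [0.6085498  0.01921021 0.20993211] [[-0.999 -0.043 -0.   ]
 [-0.043  0.999  0.002]
 [-0.     0.002 -1.   ]]
[[322.73837374 204.0395164 ]
 [322.67256902 127.90265106]
 [322.23469074 316.19551508]
 [383.79648508 285.24917884]]
```

View pics/w0.png

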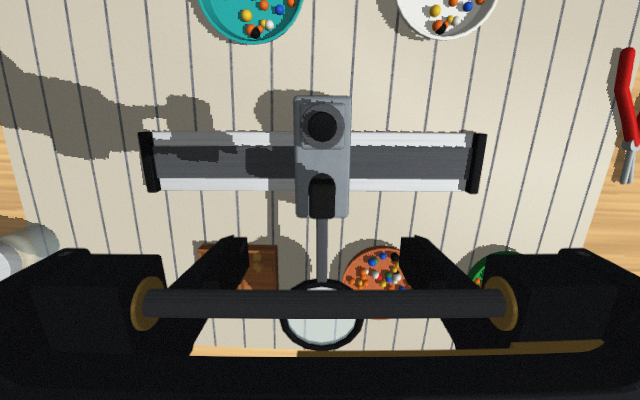

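The wrist view matches the prediction within about 2 px: button (321,126), lens (321,315), grip top around (322,195). Next I go down and grip.

```bash
python3 -m crank '[[-0.002,0,0,0,-0.2,4,100],[-0.002,0,0,0,-0.2,7,100],[-0.002,0,0,0,-0.2,10,100],[-0.002,0,0,0,-0.2,12.2,60],[-0.002,0,0,0,-0.2,12.2,60],[-0.002,0,0,0,-0.2,12.2,0],[-0.002,0,0,0,-0.2,12.2,0],[-0.002,0,0,0,-0.2,12.2,0],[-0.002,0,0,0,-0.2,12.2,0],[-0.002,0,0,0,-0.2,12.2,0],[-0.002,0,0,0,-0.2,12.2,0],[-0.002,0,0,0,-0.2,12.2,0]]'
python3 - <<'E'
from h import *
s=arm.state();t=s['ee_pos']+.0852*np.array([-.0403,.99919,0]);print(rel(t,s),s['ft_force'])
E
```

```text
t: 3.35
ee_pos: [0.6094, 0.0165, 0.088]
eef_rot: [-0.02, 1.0, 0.002, 0.0]
ft_force: [-1.2, 1.7, 2.5]
gripper_width: 0.0239
grip_force: 30.0
[-9.30157731e-04  8.51992380e+00  4.05238539e-02] [-1.18880417  1.71279123  2.45022046]
```

```bash
python3 -m crank '[[0,0,0,0,0.3,0,0],[0,0,0,0,1,0,0],[0,0,0,0,2,0,0],[0,0,0,0,3,0,0],[0,0,0,0,4,0,0],[0,0,0,0,5,0,0],[0,0,0,0,6,0,0],[0,0,0,0,7,0,0],[0,0,0,0,7.8,0,0],[0,0,0,0,8.3,0,0],[0,0,0,0,8.5,0,0],[0,0,0,0,8.5,0,0],[0,0,0,0,8.5,0,0]]'
python3 - <<'E'
from h import *
s=arm.state();print(s['ft_force'],s['wrist_torque'])
im=arm.camera('top');cv2.imwrite('pics/top1.png',im[:,:,::-1])
a=im[125:225,255:390,::-1];cv2.imwrite('pics/crop1.png',cv2.resize(a,None,fx=5.9,fy=5.9,interpolation=cv2.INTER_CUBIC))
E
```

```text
t: 4.65
ee_pos: [0.6061, 0.102, 0.0881]
eef_rot: [-0.02, 1.0, 0.003, 0.001]
ft_force: [3.8, 1.6, -0.2]
gripper_width: 0.0241
grip_force: 30.0
[ 3.81271824  1.60938762 -0.21758793] [ 0.17979278 -0.65047723 -0.09270085]
```

View pics/crop1.png

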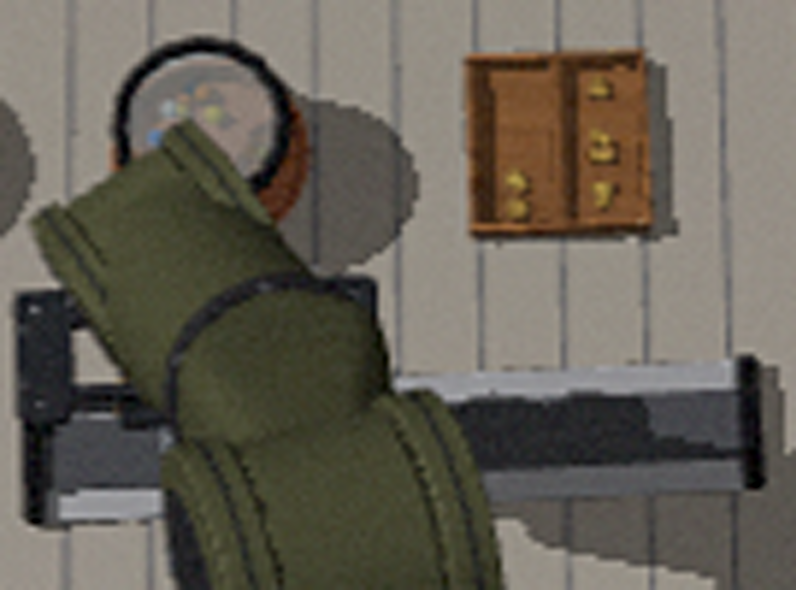

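Gripped and slid. The lens ring now sits over the dish at about (203,124). I'll release, rise, move above the button with shut fingers, and measure again.

```bash
python3 -m crank '[[0,0,0,0,0,0,50],[0,0,0,0,0,0,50],[0,0,0,0,0,0,50],[0,0,0,0,0,-3,50],[0,0,0,0,0,-6,50],[0,0,0,0,0,-9,50],[0,0,0,2,0,-10,0],[0,0,0,5,0,-10,0],[0,0,0,6.8,0,-10,0],[0,0,0,6.8,0,-10,0],[0,0,0,6.8,0,-10,0],[0,0,0,6.8,0,-10,0]]'
python3 - <<'E'
from h import *
s=arm.state()
im=arm.camera('wrist')[:,:,::-1]
im2=arm.camera('top')[125:225,255:390,::-1]
im3=arm.camera('scene')[130:300,260:460,::-1]
b=np.vstack([cv2.resize(im[180:360,200:520],(800,450),interpolation=cv2.INTER_CUBIC)])
cv2.imwrite('pics/w2.png',im)
cv2.imwrite('pics/crop2.png',np.hstack([cv2.resize(im2[:, :70],(390,557),interpolation=cv2.INTER_CUBIC),cv2.resize(im3[:,60:185],(410,557),interpolation=cv2.INTER_CUBIC)]))
p=proj('top',[[.7526,.1082,.022],[.7526,.1082,.084]]);print(((p-[255,125])*5.571).round(1))
print(s['ee_pos'])
E
```

```text
t: 5.9
ee_pos: [0.5391, 0.0977, 0.188]
eef_rot: [-0.02, 1.0, 0.002, 0.001]
ft_force: [-0.4, -0.5, 0.2]
gripper_width: 0.0006
grip_force: 0.0
[[195.  143. ]
 [187.5 116.2]]
[0.53906303 0.09772422 0.18800159]
```

View pics/crop2.png

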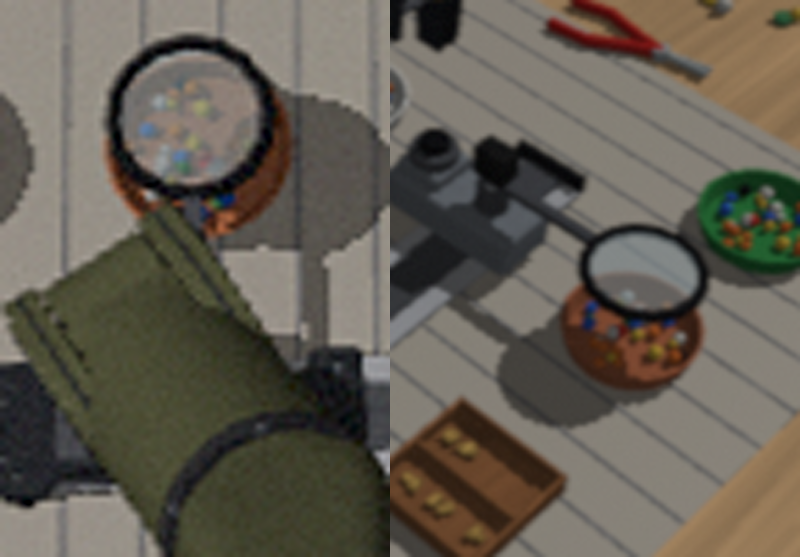

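View pics/w2.png

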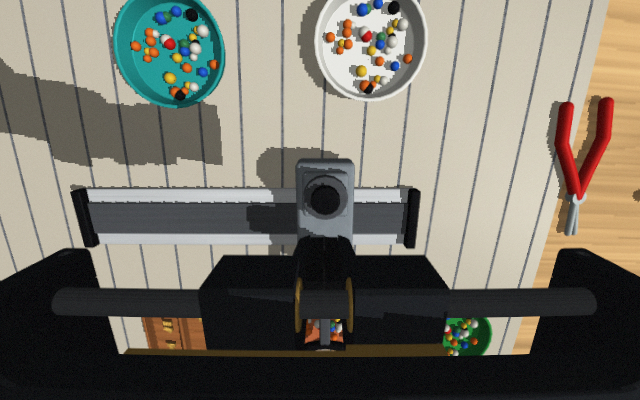

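The lens (190,118) is where it should be, within about 1 mm. The button shows at (325,197) in the wrist view, under the tool. I'll move down onto it.

```bash
python3 -m crank '[[0,0,0,0,0.15,4,0],[0,0,0,0,0.15,8,0],[0,0,0,0,0.15,10,0],[0,0,0,0,0.15,10.5,0],[0,0,0,0,0.15,10.8,0],[0,0,0,0,0.15,10.8,0]]'; python3 -m crank '[[0,0,0,0,0,0.3,0],[0,0,0,0,0,0.6,0],[0,0,0,0,0,0.6,0]]'
```

```text
t: 6.65
ee_pos: [0.5367, 0.0992, 0.0822]
eef_rot: [-0.02, 1.0, 0.001, -0.001]
ft_force: [-6.0, -2.8, 20.4]
gripper_width: 0.0005
grip_force: 10.6
t: 6.95
ee_pos: [0.5368, 0.0999, 0.0813]
eef_rot: [-0.02, 1.0, 0.001, 0.001]
ft_force: [-17.9, -2.1, 68.7]
gripper_width: 0.0002
grip_force: 34.3
```

```bash
python3 -m crank '[[0,0,0,0,0,-0.5,0],[0,0,0,0,0,-0.6,0],[0,0,0,0,0,-0.6,0],[0,0,0,0,0,-0.6,0],[0,0,0,0,0,-4,0],[0,0,0,0,0,-8,0],[0,0,0,0,0,-11,0],[0,0,0,0,0,-11,0],[0,0,0,0,0,-11,0]]'
python3 - <<'E'
from h import *
s=arm.state();print(s['ee_pos'])
im3=arm.camera('scene')[130:260,300:440,::-1]
w=arm.camera('wrist')[140:300,240:410,::-1]
cv2.imwrite('pics/crop3.png',np.hstack([cv2.resize(im3,(420,390),interpolation=cv2.INTER_CUBIC),cv2.resize(w,(380,390))]))
E
```

```text
t: 7.85
ee_pos: [0.5384, 0.0991, 0.1846]
eef_rot: [-0.02, 1.0, 0.002, 0.001]
ft_force: [-1.3, -0.4, -0.0]
gripper_width: 0.0007
grip_force: 0.0
[0.53840891 0.09914173 0.18463319]
```

View pics/crop3.png

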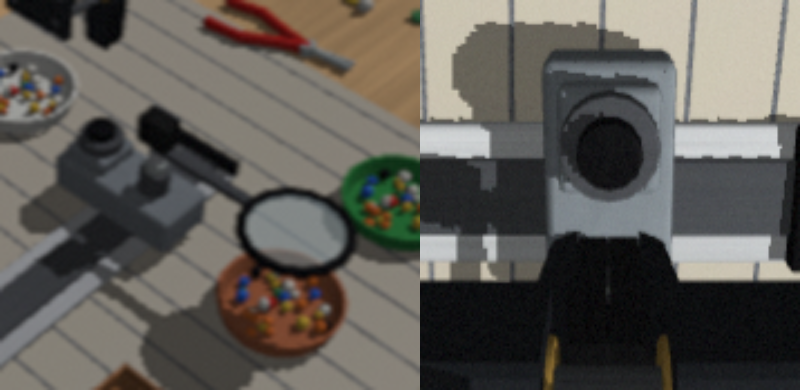

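The mast has popped up: the grip at crop (158,130) now stands clear of the collar. I'll check the height and carriage position against the projection.

```bash
python3 - <<'E'
from h import *
g=np.array([.6065,.102])
for e in(0,.02,.03): 
    P=[[*g,.101+e],[.7526,.1082,.082+e]]
    print(e,((proj('scene',P)-[300,130])*3+1).round(1))
s=arm.state();print(rel([.6063,.102,.115],s))
E
```

```text
0 [[159.2 151. ]
 [291.8 249.4]]
0.02 [[160.7 134.1]
 [295.1 232.9]]
0.03 [[161.5 125.5]
 [296.8 224.5]]
[-6.92619234  0.01368422  6.79739706]
```

```bash
python3 -m crank '[[0,0,0,-3,0,0,60],[0,0,0,-6.9,0,0,60],[0,0,0,-6.9,0,0,60],[0,0,0,-6.9,0,0,60],[0,0,0,-6.9,0,0,60],[0,0,0,-6.9,0,3,60],[0,0,0,-6.9,0,6,60],[0,0,0,-6.9,0,7.2,60],[0,0,0,-6.9,0,7.2,60],[0,0,0,-6.9,0,7.2,0],[0,0,0,-6.9,0,7.2,0],[0,0,0,-6.9,0,7.2,0],[0,0,0,-6.9,0,7.2,0],[0,0,0,-6.9,0,7.2,0],[0,0,0,-6.9,0,7.2,0]]'
```

```text
t: 9.45
ee_pos: [0.6073, 0.1024, 0.1125]
eef_rot: [-0.02, 1.0, 0.002, 0.001]
ft_force: [1.0, 0.7, 0.6]
gripper_width: 0.0236
grip_force: 30.0
```

```bash
python3 -m crank '[[0,0,0,0,0,-0.5,0],[0,0,0,0,0,-1.2,0],[0,0,0,0,0,-2,0],[0,0,0,0,0,-3,0],[0,0,0,0,0,-4,0],[0,0,0,0,0,-5,0],[0,0,0,0,0,-6,0],[0,0,0,0,0,-6.6,0],[0,0,0,0,0,-7.0,0],[0,0,0,0,0,-7.0,0],[0,0,0,0,0,-7.0,0]]'; python3 -m crank '[[0,0,0,0,0,-0.2,0],[0,0,0,0,0,-0.4,0],[0,0,0,0,0,-0.4,0]]'
```

```text
t: 10.55
ee_pos: [0.6072, 0.1024, 0.1822]
eef_rot: [-0.02, 1.0, 0.002, 0.001]
ft_force: [5.2, 2.4, -4.6]
gripper_width: 0.0239
grip_force: 30.0
t: 10.85
ee_pos: [0.6072, 0.1023, 0.1861]
eef_rot: [-0.02, 1.0, 0.002, 0.001]
ft_force: [5.1, 2.9, -5.9]
gripper_width: 0.0239
grip_force: 30.0
```

```bash
for i in 1; do python3 -m crank '[[0,0,0,0,0,-0.2,0],[0,0,0,0,0,-0.2,0]]'; python3 -m crank '[[0,0,0,0,0,-0.2,0],[0,0,0,0,0,-0.2,0]]'; done
```

```text
t: 11.05
ee_pos: [0.6072, 0.1023, 0.1881]
eef_rot: [-0.02, 1.0, 0.002, 0.001]
ft_force: [5.9, 2.8, -5.5]
gripper_width: 0.0236
grip_force: 30.0
t: 11.25
ee_pos: [0.6071, 0.1022, 0.19]
eef_rot: [-0.02, 1.0, 0.002, 0.001]
ft_force: [5.6, 2.9, -6.1]
gripper_width: 0.0238
grip_force: 30.0
```

```bash
python3 -m crank '[[0,0,0,0,0,-0.2,0],[0,0,0,0,0,-0.2,0]]'; python3 -m crank '[[0,0,0,0,0,-0.2,0],[0,0,0,0,0,-0.2,0]]'; python3 -m crank '[[0,0,0,0,0,-0.1,0],[0,0,0,0,0,-0.1,0]]'
```

```text
t: 11.45
ee_pos: [0.6071, 0.1022, 0.1918]
eef_rot: [-0.02, 1.0, 0.002, 0.0]
ft_force: [5.7, 2.3, -5.4]
gripper_width: 0.0239
grip_force: 30.0
t: 11.65
ee_pos: [0.607, 0.1015, 0.1919]
eef_rot: [-0.02, 1.0, 0.002, -0.0]
ft_force: [8.9, 2.4, -17.6]
gripper_width: 0.0236
grip_force: 30.0
t: 11.85
ee_pos: [0.607, 0.1012, 0.192]
eef_rot: [-0.02, 1.0, 0.002, -0.0]
ft_force: [12.4, 2.3, -23.6]
gripper_width: 0.0235
grip_force: 30.0
```

The hard stop is at z = 0.192. I'll ease the pull slightly and check the final state.

```bash
python3 -m crank '[[0,0,0,0,0.0,0.1,0],[0,0,0,0,0.0,0.1,0],[0,0,0,0,0,0.1,0],[0,0,0,0,0,0.1,0]]'; python3 - <<'E'
from h import *
im2=arm.camera('top')[125:225,255:325,::-1]
im3=arm.camera('scene')[100:260,320:440,::-1]
cv2.imwrite('pics/crop4.png',np.hstack([cv2.resize(im2,(385,550),interpolation=cv2.INTER_CUBIC),cv2.resize(im3,(412,550),interpolation=cv2.INTER_CUBIC)]))
P=[[.7526,.1082,.182]]
print((proj('top',P)-[255,125]+.5)*5.5-.5,(proj('scene',P)-[320,100]+.5)*3.436-.5)
E
```

```text
t: 12.25
ee_pos: [0.6071, 0.1012, 0.1919]
eef_rot: [-0.02, 1.0, 0.002, -0.0]
ft_force: [8.6, 1.5, -17.9]
gripper_width: 0.0236
grip_force: 30.0
[[174.49092136  70.9488947 ]] [[285.62151473 289.07193421]]
```

View pics/crop4.png

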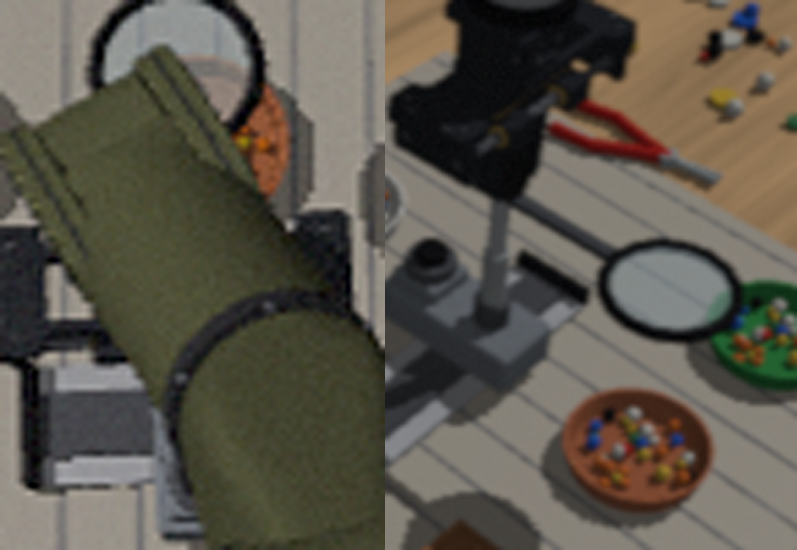

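The final view shows the mast fully up and still held. The lens centre is at (286,290), predicted (286,289), so it is over the dish, and the pliers haven't moved.

```bash
python3 -c "
from workcell import arm
print(arm.hand_in())"
```

```text
the job is handed in; nothing more can be done
None
```

The job is handed in at about 12 s: the lens is centred over the terracotta dish to about 2 mm, the button was pressed, and the gripper is holding the mast at its second stop. Pressing the button briefly reached about 69 N at the fingertips, within the 120 N wrist limit.

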